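# Rock the tight insert out of a dry-block heater

## Task

Draw the aluminium insert out of the dry-block heater by its black grip: it sits tight, so rock it side to side, easing up the end next to the control panel first while the other end stays down, then leaning it back the other way to bring up the far end, and so on until it comes free. Grip and rock it gently, no more than about 20 N of squeeze and no yanking straight up, and leave everything else on the bench alone. Finish while still holding the insert steady and upright, just clear above its well (its underside a finger's breadth or two over the heater's top): do not put it down or let go.

Things in the scene. Friction and masses are not known exactly. Their poses are not given: they have to be found in the camera images.
- heater: Dry-block heater, fixed: white housing 150 (its x) by 210 (its y) mm, flat top 75 mm above the bench. Origin: centre of its underside, z up. At its -y end is the grey sloped control panel with a dark display; towards +y is the well, a pocket 58 (x) by 56 (y) mm, centred at y = +35 mm, 22 mm deep (floor at z = 53 mm).
- well (a point): Centre of the well's mouth, on the heater's flat top, 75 mm above the bench; axes as the heater's.
- strip_a (a point): Round steel strip along x, 9 mm thick, sprung, in the well's wall on the panel side, 6.5 mm below the mouth; this point is its middle. It presses on the insert's end with about 36 N along y, gives 3 mm, and by friction holds that end up or down with about 17 to 26 N until the end has risen some 18 mm.
- strip_b (a point): The same kind of strip in the opposite wall of the well (+y), pressing on the insert's other end. What an end has gained stays gained: the strips hold it there.
- insert: Aluminium block 56 (x) by 50 (y) by 40 mm high, four bores, about 0.25 kg; a steel stem with a flat black grip stands on it. Origin: centre of its underside; axes as the heater's. Seated on the well's floor it stands 18 mm proud, with 3 mm play to the wall at each y end (1.2 mm at each x side), so it can lean some 0.13 rad along y. Straight out takes 35 to 55 N; leaning one end up 5 to 12 N sideways at the grip.
- grip (a point): Middle of the flat black grip, 92 mm above the insert's underside, on its centre line; axes as the insert's. The grip is 38 (x) by 14 (y) by 46 mm high, from 66 to 112 mm above the underside: take it from above by its broad faces, which look to +y and -y. The block top lies 26 mm below the lower edge of the grip.
- grip_top (a point): Centre of the grip's top, 112 mm above the insert's underside; axes as the insert's.
- end_a (a point): Middle of the insert's lower edge at its -y end, the end next to the control panel.
- end_b (a point): Middle of the insert's lower edge at its +y end, the end away from the control panel.
- sample_cup: Bystander, to be left alone: a lidded sample cup, 56 mm across, 65 mm tall, loose on the bench; origin at the centre of its underside.
- petri_stack: Bystander, to be left alone: three stacked petri dishes, 67 mm across, 47 mm tall, loose on the bench; origin at the centre of its underside.
- stopper: Bystander, to be left alone: a rubber stopper, 28 mm across, 24 mm tall, loose on the bench; origin at the centre of its underside.
- clip_jar: Bystander, to be left alone: a small lidded jar, 42 mm across, 54 mm tall, loose on the bench; origin at the centre of its underside.
- marker: Bystander, to be left alone: a marker pen lying down, 132 mm long, loose on the bench; origin at the centre of its underside.
- beaker: Bystander, to be left alone: a low glass beaker, 71 mm across, 56 mm tall, loose on the bench; origin at the centre of its underside.
- tape_roll: Bystander, to be left alone: a roll of tape lying flat, 76 mm across, 18 mm high, loose on the bench; origin at the centre of its underside.

How it is judged (in metres and radians):
On the way, in this order (a step that is already met when the one before it is completed fails the run):
1. the end next to the control panel is eased up at least 4 mm while the other end is still down (less than 3 mm up) (z of end_a in the frame of heater above 0.057 m and z of end_b in the frame of heater below 0.056 m), for 0.1 s.
2. then, with that end still in the well, the insert is leaned back the other way (top of the grip over 4 mm to the panel's side of the well's centre) and its far end is up at least 4 mm (z of end_b in the frame of heater above 0.057 m and z of end_a in the frame of heater below 0.071 m and y of grip_top in the frame of heater below 0.031 m), for 0.1 s.
At the end, for the whole second after the job is handed in: The insert is held in the fingers, touching no part of the heater, its underside 7 to 50 mm above the heater's top, its centre within 25 mm of the well's centre seen from above, upright within 0.17 rad and still (under 30 mm/s) (z of insert in the frame of heater between 0.082 and 0.125 m and horizontal distance between insert and well below 0.025 m and angle between insert's own z axis and vertical below 0.17 rad and linear speed of insert below 0.03 m/s and contact force between insert and heater below 0.05 N and contact force between the fingers and insert above 1 N); the arm keeps its last pose, push and grip.
It fails at once if the fingers load the insert with more than 60 N in all (squeeze of both fingers, push and pull together) (contact force between the fingers and insert above 60 N).
It fails at once if the insert is flung or lifted away: its underside more than 90 mm above the heater's top (z of insert in the frame of heater above 0.165 m).
It fails at once if one of the bystanders is moved more than 15 mm (distance of any of sample_cup, petri_stack, stopper, clip_jar, marker, beaker, tape_roll from where it was at the start of the episode above 0.015 m).
It also fails if it takes over 42 s, if anything falls off the work surface, if the arm or the gripper's body presses on something with over 40 N, if the wrist force passes 120 N, or if a joint passes its speed limit or range.

## Robot

A 6-joint arm with a two-finger parallel gripper is mounted at the origin on a cart in front of the work surface, level with it; the furniture and walls round the work are solid. World frame = base frame: x ahead of the robot, y to its left, z up, the work surface at z = 0. Lengths are in m, angles in degrees, forces in N, time in s.
With the tool pointing down it reaches from about 0.3 to 0.85 m from the base axis. Payload 4.2 kg.
Tool frame: the origin (TCP) lies at the very end of the fingers, on their centre line; the grasp point (between the pads) lies 19 mm behind it; z points along the fingers, y is the line along which they close (so a half turn about z gives the same grasp; the last joint's range is limited). The gripper opens to 91 mm and grips with 3 to 60 N. Pads are 32 mm wide; open, the fingers measure 118 mm over their backs; the gripper's body (76 mm by 178 mm) begins 60 mm behind the grasp point.
Start: joints at [64.171, 18.312, 89.639, -0, 72.044, -1.146], TCP at [0.24, 0.522, 0.214] pointing down, gripper open.
Joint ranges: [-177.97, 177.97], [-48.28, 115.42], [12.27, 149.76], [-77.06, 257.06], [2.81, 150.46], [-146.56, 146.56]. Speed limits (degrees/s): [147.25, 147.25, 180, 180, 180, 180].

## Interface

Orientations are given as [roll, pitch, yaw] about the fixed x, y, z axes, in that order (R = Rz(yaw) Ry(pitch) Rx(roll)).
In Python, from rig import * gives the robot as it stands.
- The arm moves only by the tool servo_tool, never from a script. Its argument "steps" is a list of rows, each an object of numbers: "grip": the finger opening in mm, from 0 to 91.2; "x", "y", "z": the shift along the tool's x, y, z in mm; "twist": the turn about the tool's z in degrees. A call has exactly 10 rows; each row shifts and turns the commanded pose from where the row before left it, along the tool's axes as they then stand; what a row does not reach is not made up. A row lasts 1/10 s, in which the tool goes at most 50 mm and 8.59 degrees, less where a joint would pass 70% of its speed; a pose out of reach is approached as far as the arm can. A call is refused whole if a number of a shift passes 50 or a number of a turn 8.59, either way. A call with a gripper value outside its range is refused whole. The fingers move at their own pace and stop on an object; "newtons" is the grip in N (left out, the last holds). Time passes only in rows, so rows that do not move let the fingers close, or fill a call up. It gives the time, the measured TCP pose, the force, the opening and the grip force at its end, in the units of the state.
- observe(): the state, without advancing time (a new reading comes with each control period).
- read_camera(name): name is "side" or "top"; returns a dict with "img" (480x640x3 uint8, red, green, blue), "z_map" (480x640 float32, m along the optical axis (not along the pixel's ray), 0 where there is no reading), "fovy" (degrees; the focal length in pixels is half the picture's height over the tangent of half this angle, whatever the lens; pixels are square), "cx", "cy" (the principal point, pixels), "distortion" ([k1, k2, p1, p2, k3] as OpenCV has them; the pictures are not rectified), "world_to_cam" (4x4, takes a point from world to camera coordinates). Camera axes: x right, y up, looking along -z (the intrinsics and any distortion apply to the point x, -y, -z); pixel columns grow to the right and rows downward; lengths in m; the calibration is good to about 2 mm. A picture is of the moment at which its call begins.
- sign_off(): hands the job in; it is judged then, once.
The state is a dict: "time_s": time; "q": joint angles; "joint_vel": joint speeds; "joint_torque": joint torques, N m; "tcp_pos": TCP position; "eef_rot": TCP orientation; "contact_force": force on the tool from outside, world axes, zero at the start; "torque": the same for the moment, N m; "finger_gap": finger opening in m; "grasp_force": force on a finger pad.
Only numpy, scipy, OpenCV 4.12 (cv2) and the standard library are available. Lean on these libraries where they do the work, as an engineer would, in place of code of your own. Each camera call takes 0.05 s, during which the arm holds its last target. There are 200 camera calls.

## Working session

There is one attempt and no reset: what is moved stays moved. The work goes in short steps, Python scripts to look and compute and a tool call to move; the robot and the scene stay as the last step left them, time stands still between calls to the robot, and variables do not carry over. Pictures are saved under pics/ and viewed, at most 10 in all, crops included, and the job is handed in when it is done.

Besides the shell and the picture viewer there is one more tool, called after "Request:" as a command line: name --argument value ..., lists and objects as JSON in quotes. servo_tool: Moves the arm, as the interface text tells. Its arguments: {"type":"object","properties":{"steps":{"type":"array"},"newtons":{"type":"number"}},"required":["steps"]}

```bash
mkdir -p pics; cat > h.py <<'E'
from rig import *
import numpy as np, cv2
def K(c):
    f=240/np.tan(np.radians(c["fovy"])/2); return np.array([[f,0,c["cx"]],[0,f,c["cy"]],[0,0,1.]])
def cloud(c):
    v,u=np.mgrid[0:480,0:640]; p=np.stack([u,v],-1).reshape(-1,1,2).astype(np.float64)
    n=cv2.undistortPoints(p,K(c),np.array(c["distortion"],float)).reshape(480,640,2)
    d=c["z_map"]; P=np.stack([n[...,0]*d,-n[...,1]*d,-d,np.ones_like(d)],-1)
    return (P@np.linalg.inv(c["world_to_cam"]).T)[...,:3], d>0
E
python3 - <<'E'
from h import *
o=observe(); print(o)
for n in("top","side"):
    c=read_camera(n); cv2.imwrite(f"pics/{n}0.png",c["img"][...,::-1]); P,m=cloud(c)
    np.savez(f"{n}0.npz",P=P,m=m,img=c["img"]); print(n,np.linalg.inv(c["world_to_cam"])[:3,3],m.mean())
E
```

```text
{'time_s': 0.0, 'q': array([ 6.41721802e+01,  1.83505029e+01,  8.97067216e+01, -3.69213615e-03,
        7.20447325e+01, -1.14719116e+00]), 'joint_vel': array([-0.06986385,  0.14767472, -0.10430676, -0.00759462, -0.04625262,
        0.00590666]), 'joint_torque': array([ 1.29992721e-03, -4.12465811e+01, -2.31970417e+01,  7.27177807e-02,
        4.60649945e-02, -1.45769591e-04]), 'tcp_pos': array([0.23990165, 0.52199508, 0.21312957]), 'eef_rot': array([-1.79897993e+02,  1.46831025e-03,  1.55320514e+02]), 'contact_force': array([-0.29975452, -0.50659767, -0.20412126]), 'torque': array([0.02351449, 0.01381604, 0.00725271]), 'grasp_force': 0.0, 'finger_gap': 0.09102524015615136}
top [ 0.44141915 -0.10266996  1.25662822] 0.9961295572916666
side [ 0.27683624 -1.17542664  0.61077359] 0.9884798177083334
```

View pics/top0.png

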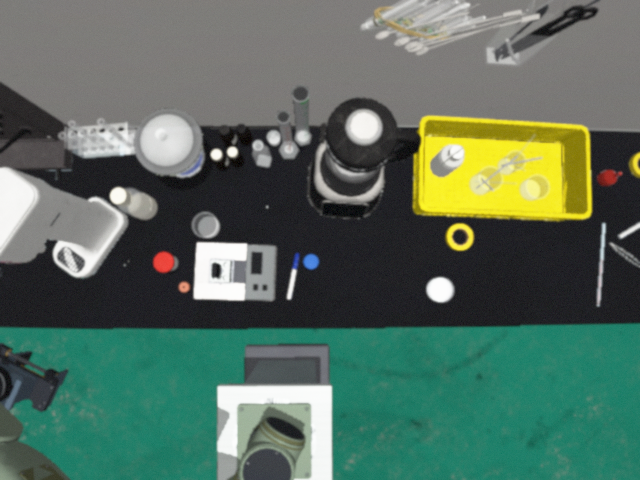

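View pics/side0.png

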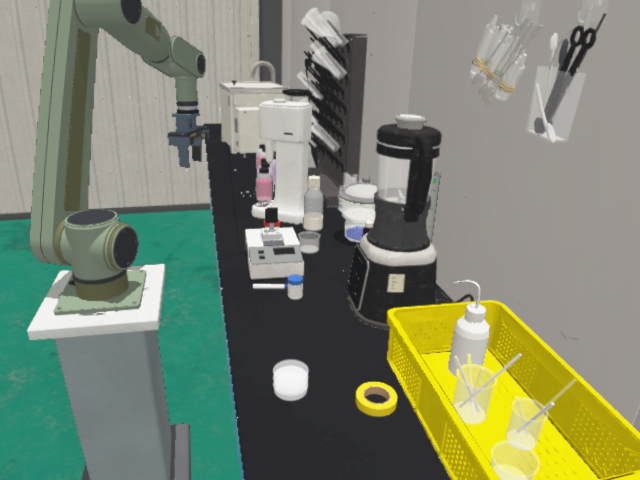

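The top view shows the heater at about (195–276, 243–300), with its panel to the right (world −y) and the black grip near (217, 270). The side view shows the grip at about (271, 215) and the arm well clear. Next I'll measure the heater and grip.

```bash
python3 - <<'E'
from h import *
z=np.load("top0.npz");P=z["P"];img=z["img"].astype(int)
R=np.zeros((480,640),bool);R[230:312,185:290]=1
t=R&(P[...,2]>.066)&(P[...,2]<.082)
p=P[t][:,:2]; r=cv2.minAreaRect((p*1000).astype(np.float32)); print("flat top",t.sum(),np.median(P[t][:,2]),r,cv2.boxPoints(r))
h=R&(P[...,2]>.03)&(P[...,2]<.09); r=cv2.minAreaRect((P[h][:,:2]*1000).astype(np.float32)); print("housing",r)
g=R&(P[...,2]>.14); r=cv2.minAreaRect((P[g][:,:2]*1000).astype(np.float32)); print("grip",g.sum(),P[g].mean(0),P[g].min(0),P[g].max(0),r,img[g].mean(0))
g=R&(P[...,2]>.155);print(P[g].mean(0),g.sum())
b=R&(P[...,2]>.085)&(P[...,2]<.105); print("block",b.sum(),P[b].mean(0),P[b].min(0),P[b].max(0))
z=np.load("side0.npz");P=z["P"]
R=np.zeros((480,640),bool);R[195:285,235:320]=1
inb=R&(P[...,0]>.3)&(P[...,0]<.6)&(P[...,1]>-.1)&(P[...,1]<.25)
for lo,hi in((.12,.2),(.085,.1),(.066,.082),(.03,.082)):
    g=inb&(P[...,2]>lo)&(P[...,2]<hi); print(lo,g.sum(),P[g].mean(0),P[g].min(0),P[g].max(0))
img=cv2.imread("pics/top0.png")[225:315,175:300]; a=cv2.resize(img,None,fx=6,fy=6,interpolation=cv2.INTER_CUBIC)
cv2.imwrite("pics/crop0.png",a)
E
```

```text
flat top 3080 0.07393254871200017 ((468.15277099609375, 115.04219055175781), (186.13174438476562, 150.5934600830078), 88.03742218017578) [[389.713     24.609573]
 [540.21814   19.45224 ]
 [546.5925   205.47481 ]
 [396.0874   210.63214 ]]
housing ((487.0648498535156, 109.05857849121094), (228.5152130126953, 188.82598876953125), 88.02116394042969)
grip 138 [0.46335235 0.08663501 0.38350976] [ 0.44141915 -0.10266996  0.1407137 ] [0.48672003 0.14392066 1.25662822] ((464.35089111328125, 20.143722534179688), (247.3113250732422, 35.6841926574707), 87.63397979736328) [82.18115942 83.84057971 84.84057971]
[0.4625081  0.08095593 0.41446689] 122
block 251 [0.46774268 0.13158495 0.09260747] [0.44159483 0.1097632  0.08520613] [0.49707085 0.16258672 0.10277802]
0.12 204 [0.46753726 0.13108977 0.145864  ] [0.44930133 0.12291771 0.12027264] [0.48639315 0.14435352 0.16742919]
0.085 162 [0.46778945 0.12767894 0.09274299] [0.44025371 0.10257518 0.08526306] [0.49642397 0.1639262  0.09963365]
0.066 1081 [0.46540761 0.09833098 0.07408048] [0.39216556 0.02549511 0.0660013 ] [0.54475626 0.20728547 0.08185296]
0.03 2228 [0.46990083 0.06337445 0.06202189] [ 0.38923141 -0.09997549  0.03003336] [0.59985917 0.23090628 0.08185296]
```

View pics/crop0.png

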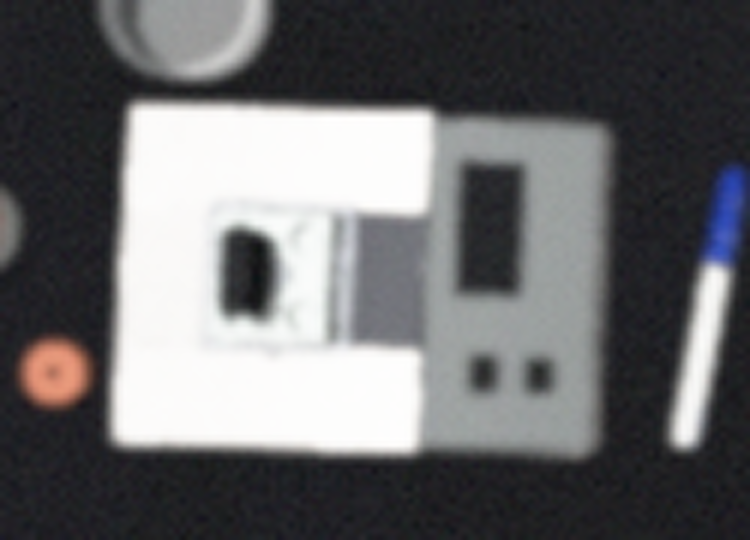

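The heater's yaw is about −2° and its panel faces world −y. The crop shows the grip top at about (245, 272) in crop pixels, over the well. The insert's centre is at about (0.4685, 0.135). I'll turn the tool so it closes along heater y, then approach.

Request:
servo_tool --steps '[{"z": -10, "twist": -7.6, "grip": 60}, {"z": -10, "twist": -7.6}, {"z": -10, "twist": -7.5}, {"x": -10, "y": -38}, {"x": -10, "y": -38}, {"x": -10, "y": -38}, {"x": -10, "y": -38}, {"x": -10, "y": -38}, {"x": -10, "y": -38}, {"x": -10, "y": -38}]' --newtons 5

```text
invalid input at $.steps[0]: expected keys grip, x, y, z, twist
```

Request:
servo_tool --steps '[{"grip": 60, "x": 0, "y": 0, "z": -10, "twist": -7.6}, {"grip": 60, "x": 0, "y": 0, "z": -10, "twist": -7.6}, {"grip": 60, "x": 0, "y": 0, "z": -10, "twist": -7.5}, {"grip": 60, "x": -10, "y": -38, "z": 0, "twist": 0}, {"grip": 60, "x": -10, "y": -38, "z": 0, "twist": 0}, {"grip": 60, "x": -10, "y": -38, "z": 0, "twist": 0}, {"grip": 60, "x": -10, "y": -38, "z": 0, "twist": 0}, {"grip": 60, "x": -10, "y": -38, "z": 0, "twist": 0}, {"grip": 60, "x": -10, "y": -38, "z": 0, "twist": 0}, {"grip": 60, "x": -10, "y": -38, "z": 0, "twist": 0}]' --newtons 5

```text
time_s: 1.1
tcp_pos: [0.3007, 0.2525, 0.2437]
eef_rot: [-180.0, -0.0, 178.1]
contact_force: [0.4, -0.3, -0.5]
finger_gap: 0.0599
grasp_force: 0.0
```

Request:
servo_tool --steps '[{"grip": 60, "x": -19, "y": -12.4, "z": 0, "twist": 0}, {"grip": 60, "x": -19, "y": -12.4, "z": 0, "twist": 0}, {"grip": 60, "x": -19, "y": -12.4, "z": 0, "twist": 0}, {"grip": 60, "x": -19, "y": -12.4, "z": 0, "twist": 0}, {"grip": 60, "x": -19, "y": -12.4, "z": 0, "twist": 0}, {"grip": 60, "x": -19, "y": -12.4, "z": 0, "twist": 0}, {"grip": 60, "x": -19, "y": -12.4, "z": 0, "twist": 0}, {"grip": 60, "x": -19, "y": -12.4, "z": 0, "twist": 0}, {"grip": 60, "x": -19, "y": -12.4, "z": 0, "twist": 0}, {"grip": 60, "x": 0, "y": 0, "z": 0, "twist": 0}]'

```text
time_s: 2.1
tcp_pos: [0.4694, 0.1356, 0.2433]
eef_rot: [-180.0, -0.0, 177.9]
contact_force: [0.4, 0.7, -0.2]
finger_gap: 0.0599
grasp_force: 0.0
```

```bash
python3 - <<'E'
from h import *
z=np.load("top0.npz");P=z["P"]
inb=(P[...,0]>.43)&(P[...,0]<.51)&(P[...,1]>.09)&(P[...,1]<.18)
for lo,hi in((.16,.175),(.12,.175)):
    g=inb&(P[...,2]>lo)&(P[...,2]<hi);p=P[g];print(lo,g.sum(),np.median(p,0),np.percentile(p,[3,97],axis=0))
z=np.load("side0.npz");P=z["P"]
inb=(P[...,0]>.43)&(P[...,0]<.51)&(P[...,1]>.09)&(P[...,1]<.18)
for lo,hi in((.125,.16),):
    g=inb&(P[...,2]>lo)&(P[...,2]<hi);p=P[g];print("-y face",g.sum(),np.median(p,0),np.percentile(p,[3,97],axis=0))
c=read_camera("side"); cv2.imwrite("pics/s1.png",cv2.resize(c["img"][130:290,200:360,::-1],None,fx=3.7,fy=3.7)); print(observe()["contact_force"])
E
```

```text
0.16 83 [0.46874782 0.13586078 0.16419887] [[0.45154917 0.1299432  0.16052765]
 [0.48606605 0.14296204 0.16779204]]
0.12 135 [0.46880497 0.13243629 0.16252018] [[0.45156228 0.12912536 0.12265797]
 [0.48609971 0.1428538  0.16753311]]
-y face 148 [0.46778313 0.13028388 0.14275   ] [[0.45002345 0.1256678  0.12582804]
 [0.48500431 0.13630978 0.15951458]]
[-0.03106042 -0.16762693  0.03605348]
```

View pics/s1.png

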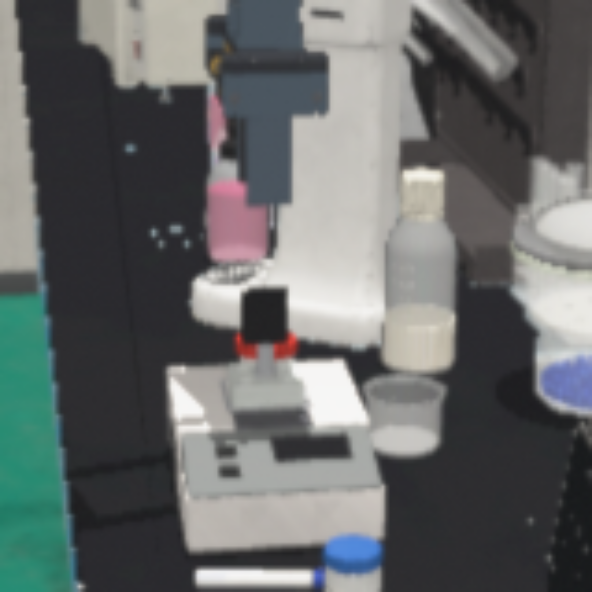

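The fingers hang directly above the black grip: finger at about (268, 160) and grip at (265, 315) in the crop. The grip measures (0.4688, 0.1365), so I'll shift 1 mm and go down.

Request:
servo_tool --steps '[{"grip": 60, "x": 0, "y": 1, "z": 13, "twist": 0}, {"grip": 60, "x": 0, "y": 0, "z": 13, "twist": 0}, {"grip": 60, "x": 0, "y": 0, "z": 13, "twist": 0}, {"grip": 60, "x": 0, "y": 0, "z": 13, "twist": 0}, {"grip": 60, "x": 0, "y": 0, "z": 13, "twist": 0}, {"grip": 60, "x": 0, "y": 0, "z": 13, "twist": 0}, {"grip": 60, "x": 0, "y": 0, "z": 13, "twist": 0}, {"grip": 60, "x": 0, "y": 0, "z": 13, "twist": 0}, {"grip": 40, "x": 0, "y": 0, "z": 13, "twist": 0}, {"grip": 25, "x": 0, "y": 0, "z": 2, "twist": 0}]'

```text
time_s: 3.15
tcp_pos: [0.4658, 0.1381, 0.1236]
eef_rot: [-180.0, -0.2, 178.1]
contact_force: [-0.4, -0.0, 0.3]
finger_gap: 0.0465
grasp_force: 0.0
```

Request:
servo_tool --steps '[{"grip": 20, "x": 0, "y": 0, "z": 0, "twist": 0}, {"grip": 18, "x": 0, "y": 0, "z": 0, "twist": 0}, {"grip": 17, "x": 0, "y": 0, "z": 0, "twist": 0}, {"grip": 16, "x": 0, "y": 0, "z": 0, "twist": 0}, {"grip": 15, "x": 0, "y": 0, "z": 0, "twist": 0}, {"grip": 14, "x": 0, "y": 0, "z": 0, "twist": 0}, {"grip": 13, "x": 0, "y": 0, "z": 0, "twist": 0}, {"grip": 12, "x": 0, "y": 0, "z": 0, "twist": 0}, {"grip": 10, "x": 0, "y": 0, "z": 0, "twist": 0}, {"grip": 10, "x": 0, "y": 0, "z": 0, "twist": 0}]' --newtons 5

```text
time_s: 4.15
tcp_pos: [0.4682, 0.1365, 0.1255]
eef_rot: [-179.9, 0.0, 178.0]
contact_force: [0.2, -6.2, 4.1]
finger_gap: 0.0141
grasp_force: 5.0
```

Request:
servo_tool --steps '[{"grip": 5, "x": 0, "y": 0, "z": 0, "twist": 0}, {"grip": 5, "x": 0, "y": 0.7, "z": -0.2, "twist": 0}, {"grip": 5, "x": 0, "y": 0.7, "z": -0.2, "twist": 0}, {"grip": 5, "x": 0, "y": 0.7, "z": -0.2, "twist": 0}, {"grip": 5, "x": 0, "y": 0.7, "z": -0.2, "twist": 0}, {"grip": 5, "x": 0, "y": 0.7, "z": -0.2, "twist": 0}, {"grip": 5, "x": 0, "y": 0.7, "z": -0.2, "twist": 0}, {"grip": 5, "x": 0, "y": 0.7, "z": -0.2, "twist": 0}, {"grip": 5, "x": 0, "y": 0, "z": 0, "twist": 0}, {"grip": 5, "x": 0, "y": 0, "z": 0, "twist": 0}]' --newtons 12

```text
time_s: 5.15
tcp_pos: [0.4682, 0.1396, 0.1259]
eef_rot: [-179.6, 0.0, 178.1]
contact_force: [1.8, -11.5, -1.4]
finger_gap: 0.0138
grasp_force: 12.0
```

Request:
servo_tool --steps '[{"grip": 5, "x": 0, "y": 0.8, "z": -0.3, "twist": 0}, {"grip": 5, "x": 0, "y": 0.8, "z": -0.3, "twist": 0}, {"grip": 5, "x": 0, "y": 0.8, "z": -0.3, "twist": 0}, {"grip": 5, "x": 0, "y": 0.8, "z": -0.3, "twist": 0}, {"grip": 5, "x": 0, "y": 0.8, "z": -0.3, "twist": 0}, {"grip": 5, "x": 0, "y": 0.8, "z": -0.3, "twist": 0}, {"grip": 5, "x": 0, "y": 0, "z": 0, "twist": 0}, {"grip": 5, "x": 0, "y": 0, "z": 0, "twist": 0}, {"grip": 5, "x": 0, "y": 0, "z": 0, "twist": 0}, {"grip": 5, "x": 0, "y": 0, "z": 0, "twist": 0}]'

```text
time_s: 6.15
tcp_pos: [0.4681, 0.1434, 0.1272]
eef_rot: [-179.5, -0.0, 178.2]
contact_force: [2.2, -13.1, -2.8]
finger_gap: 0.0159
grasp_force: 12.0
```

```bash
cat > look.py <<'E'
from h import *
import sys
def blk(P,m):  # block-top patches visible on each side: fit plane z(y)
    inb=(P[...,0]>.445)&(P[...,0]<.493)&(P[...,1]>.09)&(P[...,1]<.18)&(P[...,2]>.084)&(P[...,2]<.125)
    p=P[inb]; 
    if len(p)<10: return len(p)
    A=np.c_[p[:,1]-.1365,np.ones(len(p))]
    for _ in range(4):
        s=np.linalg.lstsq(A,p[:,2],rcond=None)[0]; k=abs(A@s-p[:,2])<.005; A,p=A[k],p[k]
    return len(p),"tilt",s[0],"zc",s[1],"y",p[:,1].min(),p[:,1].max()
for n in("top","side"):
    c=read_camera(n);P,m=cloud(c);print(n,blk(P,m))
    if len(sys.argv)>1 and n=="side": cv2.imwrite(f"pics/{sys.argv[1]}.png",cv2.resize(c["img"][180:270,220:330,::-1],None,fx=6,fy=6))
o=observe();print(o["tcp_pos"],o["contact_force"],o["torque"],o["finger_gap"],o["time_s"])
E
python3 look.py s2
```

```text
top 0
side (85, 'tilt', np.float64(0.17362310781815335), 'zc', np.float64(0.09753866798563206), 'y', np.float64(0.10969818012796706), np.float64(0.14206371853677946))
[0.46809363 0.14342536 0.1272441 ] [  2.88379001 -13.12724779  -3.64622829] [-2.75595376 -0.55520103 -0.04635979] 0.015408899220124873 6.25
```

View pics/s2.png

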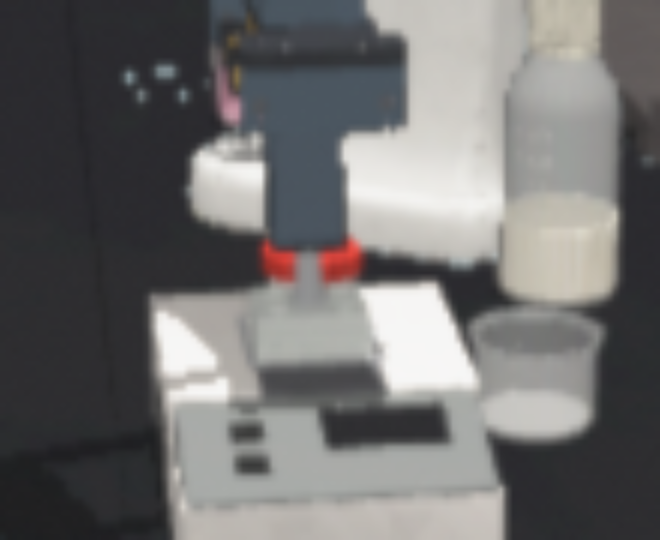

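The grip has leaned to +y by about 7 mm, a tilt of roughly 0.075 rad. In the picture the block stands at about (310, 325) with the fingers on the grip. I'll lean it further.

Request:
servo_tool --steps '[{"grip": 5, "x": 0, "y": 0.8, "z": -0.2, "twist": 0}, {"grip": 5, "x": 0, "y": 0.8, "z": -0.2, "twist": 0}, {"grip": 5, "x": 0, "y": 0.8, "z": -0.2, "twist": 0}, {"grip": 5, "x": 0, "y": 0.8, "z": -0.2, "twist": 0}, {"grip": 5, "x": 0, "y": 0.8, "z": -0.2, "twist": 0}, {"grip": 5, "x": 0, "y": 0.6, "z": -0.2, "twist": 0}, {"grip": 5, "x": 0, "y": 0, "z": 0, "twist": 0}, {"grip": 5, "x": 0, "y": 0, "z": 0, "twist": 0}, {"grip": 5, "x": 0, "y": 0, "z": 0, "twist": 0}, {"grip": 5, "x": 0, "y": 0, "z": 0, "twist": 0}]'

```text
time_s: 7.25
tcp_pos: [0.4681, 0.1467, 0.1283]
eef_rot: [-179.4, -0.1, 178.2]
contact_force: [3.4, -17.7, -3.0]
finger_gap: 0.0169
grasp_force: 11.9
```

```bash
python3 look.py
```

```text
top 0
side (87, 'tilt', np.float64(0.1801306873729381), 'zc', np.float64(0.09871536844397874), 'y', np.float64(0.1096061609046266), np.float64(0.1455124838385482))
[0.46809071 0.1467298  0.12828993] [  3.43504085 -17.5266842   -3.41018469] [-3.4041162  -0.61360604 -0.00916809] 0.01730448412766393 7.35
```

Request:
servo_tool --steps '[{"grip": 5, "x": 0, "y": -1.3, "z": -0.1, "twist": 0}, {"grip": 5, "x": 0, "y": -1.3, "z": -0.1, "twist": 0}, {"grip": 5, "x": 0, "y": -1.3, "z": -0.1, "twist": 0}, {"grip": 5, "x": 0, "y": -1.3, "z": -0.1, "twist": 0}, {"grip": 5, "x": 0, "y": -1.3, "z": -0.2, "twist": 0}, {"grip": 5, "x": 0, "y": -1.3, "z": -0.3, "twist": 0}, {"grip": 5, "x": 0, "y": -1.3, "z": -0.3, "twist": 0}, {"grip": 5, "x": 0, "y": -1.3, "z": -0.3, "twist": 0}, {"grip": 5, "x": 0, "y": -1.3, "z": -0.3, "twist": 0}, {"grip": 5, "x": 0, "y": -1.3, "z": -0.3, "twist": 0}]'

```text
time_s: 8.35
tcp_pos: [0.467, 0.1393, 0.131]
eef_rot: [180.0, -0.1, 178.0]
contact_force: [1.6, 1.5, -15.3]
finger_gap: 0.015
grasp_force: 11.8
```

Request:
servo_tool --steps '[{"grip": 5, "x": 0, "y": -1.2, "z": -0.3, "twist": 0}, {"grip": 5, "x": 0, "y": -1.2, "z": -0.3, "twist": 0}, {"grip": 5, "x": 0, "y": -1.2, "z": -0.3, "twist": 0}, {"grip": 5, "x": 0, "y": -1.2, "z": -0.3, "twist": 0}, {"grip": 5, "x": 0, "y": -1.2, "z": -0.3, "twist": 0}, {"grip": 5, "x": 0, "y": -1.2, "z": -0.3, "twist": 0}, {"grip": 5, "x": 0, "y": -1.2, "z": -0.3, "twist": 0}, {"grip": 5, "x": 0, "y": -1.2, "z": -0.3, "twist": 0}, {"grip": 5, "x": 0, "y": 0, "z": 0, "twist": 0}, {"grip": 5, "x": 0, "y": 0, "z": 0, "twist": 0}]'

```text
time_s: 9.35
tcp_pos: [0.4679, 0.1318, 0.1341]
eef_rot: [179.7, 0.0, 177.9]
contact_force: [-1.3, 7.4, -17.2]
finger_gap: 0.0142
grasp_force: 11.9
```

```bash
python3 look.py
```

```text
top 0
side (119, 'tilt', np.float64(0.1506010985310536), 'zc', np.float64(0.10033420165378326), 'y', np.float64(0.1018270246451849), np.float64(0.15604623973292542))
[0.46790933 0.13175447 0.13410484] [ -1.04655522   9.24485923 -16.71352758] [1.86841144 0.21680583 0.02272496] 0.01463048254070243 9.45
```

Request:
servo_tool --steps '[{"grip": 5, "x": 0, "y": -1.2, "z": 0, "twist": 0}, {"grip": 5, "x": 0, "y": -1.2, "z": 0, "twist": 0}, {"grip": 5, "x": 0, "y": -1.2, "z": 0, "twist": 0}, {"grip": 5, "x": 0, "y": -1.2, "z": 0, "twist": 0}, {"grip": 5, "x": 0, "y": -1.2, "z": 0, "twist": 0}, {"grip": 5, "x": 0, "y": -1.2, "z": 0, "twist": 0}, {"grip": 5, "x": 0, "y": -1.2, "z": 0, "twist": 0}, {"grip": 5, "x": 0, "y": 0, "z": 0, "twist": 0}, {"grip": 5, "x": 0, "y": 0, "z": 0, "twist": 0}, {"grip": 5, "x": 0, "y": 0, "z": 0, "twist": 0}]'

```text
time_s: 10.45
tcp_pos: [0.4682, 0.1253, 0.136]
eef_rot: [179.5, 0.2, 177.9]
contact_force: [-3.4, 13.8, -5.9]
finger_gap: 0.0166
grasp_force: 11.9
```

```bash
python3 look.py s3
```

```text
top 0
side (120, 'tilt', np.float64(0.17293191936878258), 'zc', np.float64(0.10207242352845684), 'y', np.float64(0.10194817104621401), np.float64(0.15319261098844406))
[0.46825432 0.12530085 0.13596845] [-3.31332062 13.33430413 -5.69780664] [2.83995547 0.71288499 0.10012689] 0.016856939404097313 10.55
```

View pics/s3.png

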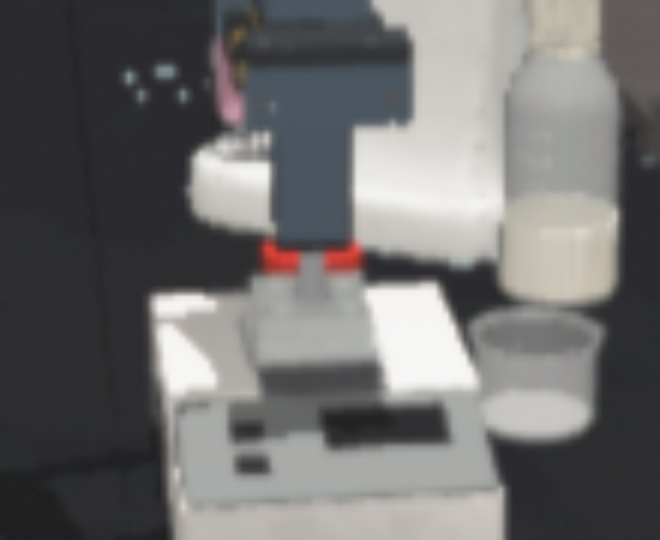

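The block stands higher and has leaned to the panel side (about (312, 330)), with grip y −11 mm and a rise of about 9–10 mm. Now I'll lean it to +y again.

Request:
servo_tool --steps '[{"grip": 5, "x": 0, "y": 1.5, "z": 0, "twist": 0}, {"grip": 5, "x": 0, "y": 1.5, "z": 0, "twist": 0}, {"grip": 5, "x": 0, "y": 1.5, "z": -0.1, "twist": 0}, {"grip": 5, "x": 0, "y": 1.5, "z": -0.1, "twist": 0}, {"grip": 5, "x": 0, "y": 1.5, "z": -0.3, "twist": 0}, {"grip": 5, "x": 0, "y": 1.5, "z": -0.3, "twist": 0}, {"grip": 5, "x": 0, "y": 1.5, "z": -0.3, "twist": 0}, {"grip": 5, "x": 0, "y": 1.5, "z": -0.3, "twist": 0}, {"grip": 5, "x": 0, "y": 1.5, "z": -0.3, "twist": 0}, {"grip": 5, "x": 0, "y": 1.5, "z": -0.3, "twist": 0}]'

```text
time_s: 11.55
tcp_pos: [0.4689, 0.1352, 0.136]
eef_rot: [-179.9, 0.1, 178.0]
contact_force: [0.6, -6.6, 1.3]
finger_gap: 0.0151
grasp_force: 11.9
```

Request:
servo_tool --steps '[{"grip": 5, "x": 0, "y": 1.3, "z": -0.3, "twist": 0}, {"grip": 5, "x": 0, "y": 1.3, "z": -0.3, "twist": 0}, {"grip": 5, "x": 0, "y": 1.3, "z": -0.3, "twist": 0}, {"grip": 5, "x": 0, "y": 1.3, "z": -0.3, "twist": 0}, {"grip": 5, "x": 0, "y": 1.3, "z": -0.3, "twist": 0}, {"grip": 5, "x": 0, "y": 1.3, "z": -0.3, "twist": 0}, {"grip": 5, "x": 0, "y": 1.3, "z": -0.3, "twist": 0}, {"grip": 5, "x": 0, "y": 1.3, "z": -0.3, "twist": 0}, {"grip": 5, "x": 0, "y": 0, "z": 0, "twist": 0}, {"grip": 5, "x": 0, "y": 0, "z": 0, "twist": 0}]'

```text
time_s: 12.55
tcp_pos: [0.4692, 0.1426, 0.1385]
eef_rot: [-179.5, 0.1, 178.2]
contact_force: [-0.2, -13.0, 5.0]
finger_gap: 0.0148
grasp_force: 12.2
```

```bash
python3 look.py
```

```text
top 0
side (103, 'tilt', np.float64(0.2632292884681282), 'zc', np.float64(0.1031524253309975), 'y', np.float64(0.11020063897824994), np.float64(0.15335282605445788))
[0.46921727 0.14257873 0.13848546] [  0.76226713 -13.31264068   5.10095145] [-2.76123534 -0.05238475 -0.0854992 ] 0.014629871780438987 12.65
```

Request:
servo_tool --steps '[{"grip": 5, "x": 0, "y": 1, "z": -0.7, "twist": 0}, {"grip": 5, "x": 0, "y": 1, "z": -0.7, "twist": 0}, {"grip": 5, "x": 0, "y": 1, "z": -0.7, "twist": 0}, {"grip": 5, "x": 0, "y": 1, "z": -0.7, "twist": 0}, {"grip": 5, "x": 0, "y": 1, "z": -0.7, "twist": 0}, {"grip": 5, "x": 0, "y": 1, "z": -0.5, "twist": 0}, {"grip": 5, "x": 0, "y": 0, "z": 0, "twist": 0}, {"grip": 5, "x": 0, "y": 0, "z": 0, "twist": 0}, {"grip": 5, "x": 0, "y": 0, "z": 0, "twist": 0}, {"grip": 5, "x": 0, "y": 0, "z": 0, "twist": 0}]'

```text
time_s: 13.65
tcp_pos: [0.4687, 0.1481, 0.1403]
eef_rot: [-179.4, -0.0, 178.2]
contact_force: [2.6, -13.2, -7.0]
finger_gap: 0.0167
grasp_force: 11.8
```

```bash
python3 look.py
```

```text
top 0
side (86, 'tilt', np.float64(0.34279097991799445), 'zc', np.float64(0.10533486187287547), 'y', np.float64(0.11012722308373157), np.float64(0.14701093062133075))
[0.46873832 0.14807052 0.1403291 ] [  3.68404699 -13.93481167  -6.88500443] [-2.68985865 -0.59145226 -0.03789354] 0.016763868467034756 13.75
```

Request:
servo_tool --steps '[{"grip": 5, "x": 0, "y": -1.5, "z": 0, "twist": 0}, {"grip": 5, "x": 0, "y": -1.5, "z": 0, "twist": 0}, {"grip": 5, "x": 0, "y": -1.5, "z": -0.1, "twist": 0}, {"grip": 5, "x": 0, "y": -1.5, "z": -0.2, "twist": 0}, {"grip": 5, "x": 0, "y": -1.5, "z": -0.3, "twist": 0}, {"grip": 5, "x": 0, "y": -1.5, "z": -0.3, "twist": 0}, {"grip": 5, "x": 0, "y": -1.5, "z": -0.3, "twist": 0}, {"grip": 5, "x": 0, "y": -1.5, "z": -0.3, "twist": 0}, {"grip": 5, "x": 0, "y": -1.5, "z": -0.3, "twist": 0}, {"grip": 5, "x": 0, "y": -1.5, "z": -0.3, "twist": 0}]'

```text
time_s: 14.75
tcp_pos: [0.4675, 0.1378, 0.1443]
eef_rot: [179.9, -0.1, 178.0]
contact_force: [-0.1, 1.5, -14.1]
finger_gap: 0.0148
grasp_force: 11.9
```

Request:
servo_tool --steps '[{"grip": 5, "x": 0, "y": -1.2, "z": -0.4, "twist": 0}, {"grip": 5, "x": 0, "y": -1.2, "z": -0.4, "twist": 0}, {"grip": 5, "x": 0, "y": -1.2, "z": -0.4, "twist": 0}, {"grip": 5, "x": 0, "y": -1.2, "z": -0.4, "twist": 0}, {"grip": 5, "x": 0, "y": -1.2, "z": -0.4, "twist": 0}, {"grip": 5, "x": 0, "y": -1.2, "z": -0.4, "twist": 0}, {"grip": 5, "x": 0, "y": -1.2, "z": -0.4, "twist": 0}, {"grip": 5, "x": 0, "y": -1.2, "z": -0.4, "twist": 0}, {"grip": 5, "x": 0, "y": 0, "z": 0, "twist": 0}, {"grip": 5, "x": 0, "y": 0, "z": 0, "twist": 0}]'

```text
time_s: 15.75
tcp_pos: [0.468, 0.1291, 0.1481]
eef_rot: [179.8, 0.1, 178.0]
contact_force: [0.3, 4.4, -14.0]
finger_gap: 0.0155
grasp_force: 11.8
```

```bash
python3 look.py s4
```

```text
top 0
side (101, 'tilt', np.float64(0.27121049230904143), 'zc', np.float64(0.1076009064167091), 'y', np.float64(0.1020957261579134), np.float64(0.1558645922243045))
[0.4680085  0.12904726 0.14810421] [ -0.45278201   4.69826046 -14.00603214] [ 1.2624684  -0.00334461  0.01239581] 0.0149698230105899 15.85
```

View pics/s4.png

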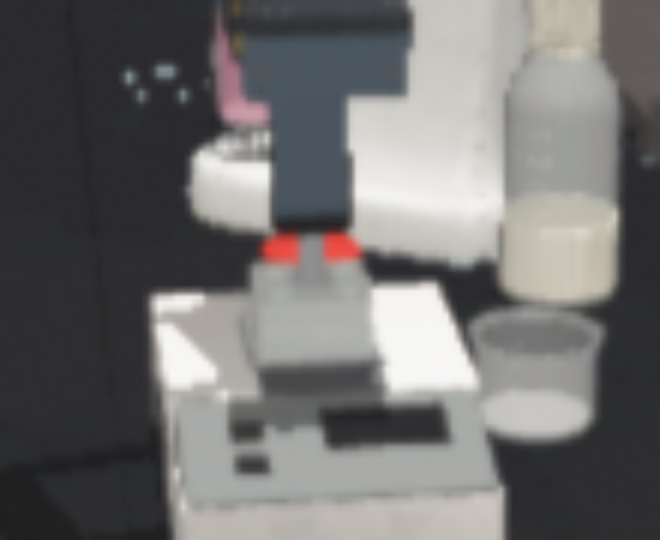

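The insert rises steadily, but the fingers have slid up the grip by a few mm (fingertips at (312, 222), block top at y≈265). I'll squeeze at 18 N and continue.

Request:
servo_tool --steps '[{"grip": 5, "x": 0, "y": 0, "z": 0, "twist": 0}, {"grip": 5, "x": 0, "y": -1.2, "z": 0, "twist": 0}, {"grip": 5, "x": 0, "y": -1.2, "z": 0, "twist": 0}, {"grip": 5, "x": 0, "y": -1.2, "z": 0, "twist": 0}, {"grip": 5, "x": 0, "y": -1.2, "z": 0, "twist": 0}, {"grip": 5, "x": 0, "y": -1.2, "z": -0.2, "twist": 0}, {"grip": 5, "x": 0, "y": -1.2, "z": -0.2, "twist": 0}, {"grip": 5, "x": 0, "y": -1.2, "z": -0.2, "twist": 0}, {"grip": 5, "x": 0, "y": 0, "z": 0, "twist": 0}, {"grip": 5, "x": 0, "y": 0, "z": 0, "twist": 0}]' --newtons 18

```text
time_s: 16.85
tcp_pos: [0.4691, 0.1214, 0.1504]
eef_rot: [179.7, 0.3, 177.9]
contact_force: [-0.9, 6.5, -1.6]
finger_gap: 0.0185
grasp_force: 18.5
```

```bash
python3 look.py
```

```text
top 0
side (108, 'tilt', np.float64(0.36684007245202227), 'zc', np.float64(0.11096278692328179), 'y', np.float64(0.10475231883436664), np.float64(0.1570340816400697))
[0.46911498 0.12140918 0.15047292] [-0.5068154   7.47269404 -1.90779771] [1.96325001e+00 2.85125805e-01 1.07071515e-03] 0.018672300488682566 16.95
```

Request:
servo_tool --steps '[{"grip": 5, "x": 0, "y": 1.5, "z": -0.1, "twist": 0}, {"grip": 5, "x": 0, "y": 1.5, "z": -0.1, "twist": 0}, {"grip": 5, "x": 0, "y": 1.5, "z": -0.2, "twist": 0}, {"grip": 5, "x": 0, "y": 1.5, "z": -0.3, "twist": 0}, {"grip": 5, "x": 0, "y": 1.5, "z": -0.3, "twist": 0}, {"grip": 5, "x": 0, "y": 1.5, "z": -0.4, "twist": 0}, {"grip": 5, "x": 0, "y": 1.5, "z": -0.4, "twist": 0}, {"grip": 5, "x": 0, "y": 1.5, "z": -0.4, "twist": 0}, {"grip": 5, "x": 0, "y": 1.5, "z": -0.4, "twist": 0}, {"grip": 5, "x": 0, "y": 1.5, "z": -0.4, "twist": 0}]'

```text
time_s: 17.95
tcp_pos: [0.4689, 0.1346, 0.1524]
eef_rot: [180.0, 0.2, 178.0]
contact_force: [0.0, 1.2, 5.2]
finger_gap: 0.0149
grasp_force: 17.8
```

Request:
servo_tool --steps '[{"grip": 5, "x": 0, "y": 1, "z": -0.4, "twist": 0}, {"grip": 5, "x": 0, "y": 1, "z": -0.4, "twist": 0}, {"grip": 5, "x": 0, "y": 1, "z": -0.4, "twist": 0}, {"grip": 5, "x": 0, "y": 1, "z": -0.4, "twist": 0}, {"grip": 5, "x": 0, "y": 1, "z": -0.4, "twist": 0}, {"grip": 5, "x": 0, "y": 1, "z": -0.4, "twist": 0}, {"grip": 5, "x": 0, "y": 1, "z": -0.4, "twist": 0}, {"grip": 5, "x": 0, "y": 1, "z": -0.4, "twist": 0}, {"grip": 5, "x": 0, "y": 0, "z": 0, "twist": 0}, {"grip": 5, "x": 0, "y": 0, "z": 0, "twist": 0}]'

```text
time_s: 18.95
tcp_pos: [0.4678, 0.1403, 0.1536]
eef_rot: [-179.7, -0.1, 178.1]
contact_force: [3.1, -6.3, 0.6]
finger_gap: 0.0142
grasp_force: 18.0
```

```bash
python3 look.py s5
```

```text
top 0
side (79, 'tilt', np.float64(0.40320503875971003), 'zc', np.float64(0.11192682691964359), 'y', np.float64(0.10811340394192248), np.float64(0.15748643824427844))
[0.46779454 0.14033898 0.15354612] [ 3.08537225 -5.60395629  0.07942266] [-1.55850931 -0.73198502 -0.13335458] 0.013843174941850354 19.05
```

View pics/s5.png

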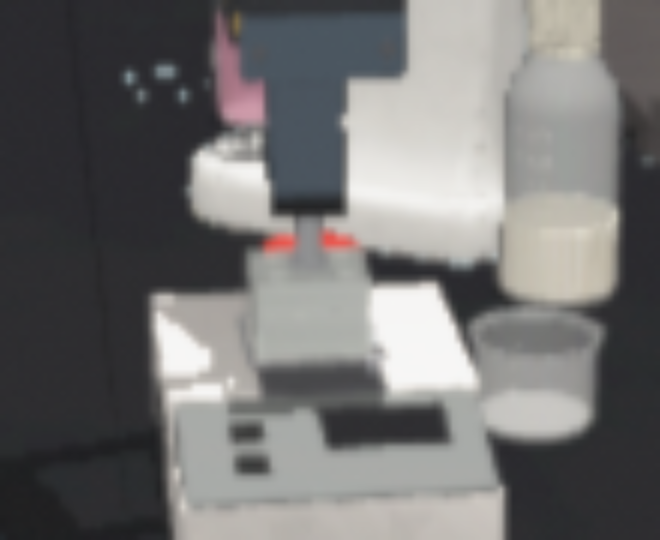

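The block now stands clearly higher (its top at y≈255, its lower front edge at about y≈360). I'll lean it a bit further to +y while easing it up.

Request:
servo_tool --steps '[{"grip": 5, "x": 0, "y": 1, "z": -0.5, "twist": 0}, {"grip": 5, "x": 0, "y": 1, "z": -0.5, "twist": 0}, {"grip": 5, "x": 0, "y": 1, "z": -0.5, "twist": 0}, {"grip": 5, "x": 0, "y": 1, "z": -0.5, "twist": 0}, {"grip": 5, "x": 0, "y": 1, "z": -0.5, "twist": 0}, {"grip": 5, "x": 0, "y": 1, "z": -0.5, "twist": 0}, {"grip": 5, "x": 0, "y": 1, "z": -0.5, "twist": 0}, {"grip": 5, "x": 0, "y": 1, "z": -0.5, "twist": 0}, {"grip": 5, "x": 0, "y": 0, "z": 0, "twist": 0}, {"grip": 5, "x": 0, "y": 0, "z": 0, "twist": 0}]'

```text
time_s: 20.05
tcp_pos: [0.4665, 0.1477, 0.1562]
eef_rot: [-179.6, -0.3, 178.1]
contact_force: [2.1, -7.0, -4.8]
finger_gap: 0.0164
grasp_force: 18.2
```

Request:
servo_tool --steps '[{"grip": 5, "x": 0, "y": -1, "z": -0.3, "twist": 0}, {"grip": 5, "x": 0, "y": -1, "z": -0.3, "twist": 0}, {"grip": 5, "x": 0, "y": -1, "z": -0.3, "twist": 0}, {"grip": 5, "x": 0, "y": -1, "z": -0.3, "twist": 0}, {"grip": 5, "x": 0, "y": -1, "z": -0.3, "twist": 0}, {"grip": 5, "x": 0, "y": -1, "z": -0.4, "twist": 0}, {"grip": 5, "x": 0, "y": -1, "z": -0.4, "twist": 0}, {"grip": 5, "x": 0, "y": -1, "z": -0.4, "twist": 0}, {"grip": 5, "x": 0, "y": -1, "z": -0.4, "twist": 0}, {"grip": 5, "x": 0, "y": -1, "z": -0.4, "twist": 0}]'

```text
time_s: 21.05
tcp_pos: [0.468, 0.1404, 0.162]
eef_rot: [180.0, 0.0, 178.0]
contact_force: [-1.1, -0.5, -1.5]
finger_gap: 0.0141
grasp_force: 18.0
```

Request:
servo_tool --steps '[{"grip": 5, "x": 0, "y": -0.5, "z": -1.5, "twist": 0}, {"grip": 5, "x": 0, "y": -0.5, "z": -1.5, "twist": 0}, {"grip": 5, "x": 0, "y": -0.5, "z": -1.5, "twist": 0}, {"grip": 5, "x": 0, "y": -0.5, "z": -1.5, "twist": 0}, {"grip": 5, "x": 0, "y": 0, "z": -1.5, "twist": 0}, {"grip": 5, "x": 0, "y": 0, "z": -1.5, "twist": 0}, {"grip": 5, "x": 0, "y": 0, "z": -1.5, "twist": 0}, {"grip": 5, "x": 0, "y": 0, "z": -1.5, "twist": 0}, {"grip": 5, "x": 0, "y": 0, "z": -1.5, "twist": 0}, {"grip": 5, "x": 0, "y": 0, "z": 0, "twist": 0}]'

```text
time_s: 22.05
tcp_pos: [0.4681, 0.1385, 0.1756]
eef_rot: [180.0, 0.0, 178.0]
contact_force: [0.2, -0.2, -3.1]
finger_gap: 0.0142
grasp_force: 18.0
```

```bash
python3 look.py s6; python3 - <<'E'
from h import *
c=read_camera("side");P,m=cloud(c)
# front (-y) face of the block: points above the heater top, by height
inb=(P[...,0]>.447)&(P[...,0]<.49)&(P[...,1]>.09)&(P[...,1]<.17)&(P[...,2]>.07)&(P[...,2]<.16)
p=P[inb]
for lo in np.arange(.07,.16,.006):
    k=p[(p[:,2]>=lo)&(p[:,2]<lo+.006)]
    if len(k): print(round(lo,3),len(k),np.round(np.percentile(k[:,1],[5,50,95]),4),k[:,0].mean().round(4))
E
```

```text
top 0
side (51, 'tilt', np.float64(-0.015134213414567383), 'zc', np.float64(0.10957651764620704), 'y', np.float64(0.1093881302458517), np.float64(0.1209104474685847))
[0.46796771 0.13847779 0.17536444] [ 0.64775132 -0.13488758 -3.51184087] [0.05779077 0.01498831 0.03692046] 0.014090367578828618 22.15
0.07 46 [0.0909 0.1594 0.1665] 0.4682
0.076 23 [0.0908 0.1008 0.1077] 0.4651
0.094 16 [0.1134 0.116  0.1196] 0.4717
0.1 32 [0.1097 0.1137 0.117 ] 0.4676
0.106 26 [0.111  0.1128 0.1174] 0.4676
0.112 29 [0.1099 0.1144 0.117 ] 0.4678
0.118 28 [0.1108 0.1142 0.1192] 0.4689
0.124 31 [0.1106 0.1144 0.1187] 0.4681
0.13 76 [0.1109 0.1301 0.1607] 0.467
0.136 23 [0.1097 0.1311 0.14  ] 0.47
0.142 9 [0.1301 0.1337 0.136 ] 0.4684
0.148 10 [0.1318 0.1345 0.1409] 0.4681
0.154 10 [0.1317 0.1353 0.1398] 0.4681
```

View pics/s6.png

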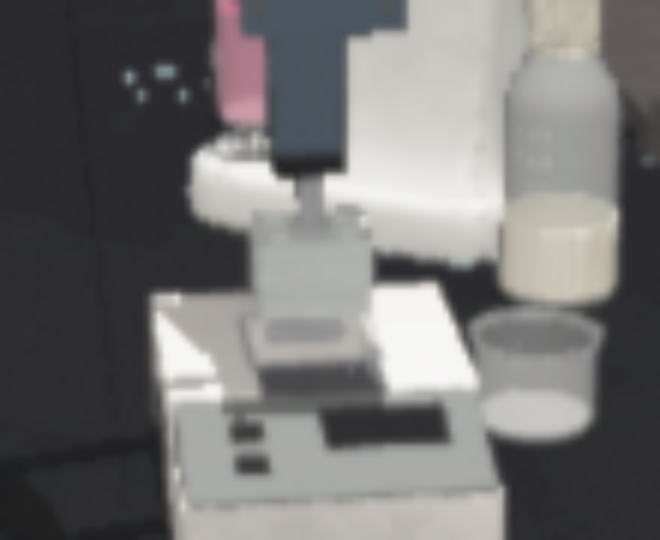

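The insert hangs free and upright over the open well: block at about (312, 270), well opening visible below at (305, 330). Its underside is at z≈0.095 m and its centre at y≈0.138. I'll let it settle, then hand in.

Request:
servo_tool --steps '[{"grip": 5, "x": 0, "y": 0, "z": 0, "twist": 0}, {"grip": 5, "x": 0, "y": 0, "z": 0, "twist": 0}, {"grip": 5, "x": 0, "y": 0, "z": 0, "twist": 0}, {"grip": 5, "x": 0, "y": 0, "z": 0, "twist": 0}, {"grip": 5, "x": 0, "y": 0, "z": 0, "twist": 0}, {"grip": 5, "x": 0, "y": 0, "z": 0, "twist": 0}, {"grip": 5, "x": 0, "y": 0, "z": 0, "twist": 0}, {"grip": 5, "x": 0, "y": 0, "z": 0, "twist": 0}, {"grip": 5, "x": 0, "y": 0, "z": 0, "twist": 0}, {"grip": 5, "x": 0, "y": 0, "z": 0, "twist": 0}]'

```text
time_s: 23.2
tcp_pos: [0.468, 0.1385, 0.1753]
eef_rot: [180.0, -0.0, 178.0]
contact_force: [0.7, -0.5, -1.7]
finger_gap: 0.0139
grasp_force: 18.0
```

```bash
python3 -c "
from rig import *
o=observe();print(o['tcp_pos'],o['contact_force']);print(sign_off())"
```

```text
[0.46795661 0.13845125 0.1753461 ] [ 0.70758961 -0.47146629 -1.70739349]
the job is handed in; nothing more can be done
None
```

The insert was rocked free, panel end first, and handed in at about 23 s, held upright and still about 20 mm above the well at 18 N of squeeze; sign-off gave no verdict.

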